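Fit and hold a bayonet lamp in a photobooth lamp holder

ROBOT

A 6-joint arm with a two-finger parallel gripper is mounted at the origin on the work surface. World frame = base frame: x ahead of the robot, y to its left, z up, the work surface at z = 0. Lengths are in m, angles in degrees, forces in N, time in s.
With the tool pointing down it reaches from about 0.4 to 0.925 m from the base axis. Payload 12.5 kg.
Tool frame: the origin (TCP) lies at the very end of the fingers, on their centre line; the grasp point (between the pads) lies 19 mm behind it; z points along the fingers, y is the direction in which the jaws open and shut (so a half turn about z gives the same grasp; the last joint's range is limited). The gripper opens to 95 mm and grips with 3 to 60 N. Pads are 20 mm wide; open, the fingers measure 119 mm over their backs; the gripper's body (75 mm by 180 mm) begins 59 mm behind the grasp point.
Start: joints at [-79.79, 28.126, 89.318, -0, 62.55, -6.05], TCP at [0.175, -0.6, 0.215] pointing down, gripper open.
Joint ranges: [-177.58, 177.58], [-47.91, 125.51], [2.72, 160], [-65.01, 245.01], [3.68, 167.84], [-153.87, 153.87]. Speed limits (degrees/s): [127.2, 127.2, 159.86, 180, 180, 180].

INTERFACE

Orientations are given as [roll, pitch, yaw] about the fixed x, y, z axes, in that order (R = Rz(yaw) Ry(pitch) Rx(roll)).
In Python, from station import env, capture, camera_model gives the robot as it stands. The module is installed in compiled form; this text tells all that it offers.
- The arm moves only by the shell command python3 -m handwheel 'ROWS' [FORCE]. ROWS is JSON, a list of rows, each an object of numbers: "wx", "wy", "wz": the turn, a rotation vector about the tool's x, y, z in rad; "tx", "ty", "tz": the shift along the tool's x, y, z in mm; "gripper": the finger opening in mm, from 0 to 95.1. A call has exactly 10 rows; each row is the pose to reach, as a shift and turn from the pose commanded when the call began, along the tool's axes at that moment; what a row does not reach only later rows make up. A row lasts 1/8 s, in which the tool goes at most 62.5 mm and 10.7 degrees, less where a joint would pass 70% of its speed; a pose out of reach is approached as far as the arm can. A call with a gripper value outside its range is refused whole. The fingers move at their own pace and stop on an object; FORCE is the grip in N (left out, the last holds). Time passes only in rows, so rows that repeat a pose let the fingers close, or fill a call up. It gives the time, the measured TCP pose, the force and the opening at its end, in the units of the state.
- env.get_state(): the state, without advancing time (a new reading comes with each control period).
- capture(name): name is "side" or "top" or "wrist"; returns the picture (400x640x3 uint8, red, green, blue); there is no depth.
- camera_model(name): a dict with "fx", "fy", "cx", "cy" (pixels), "distortion" ([k1, k2, p1, p2, k3] as OpenCV has them; the pictures are not rectified), "R" (3x3) and "t" (3): a world point X has camera coordinates R X + t; the wrist camera has in their place "tool_from_camera" (4x4, takes a point from camera to tool coordinates, whose origin is the TCP and whose axes are the flange's). Camera axes: x right, y down, z forward; pixel columns grow to the right and rows downward; lengths in m; the calibration is good to about 2 mm. A picture is of the moment at which its call begins: read the wrist's pose just before it. camera_model takes no time and is no camera call.
- env.hand_in(): hands the job in, once; it reports no verdict.
The state is a dict: "time": time; "qpos": joint angles; "qd": joint speeds; "joint_torque": joint torques, N m; "tcp_pos": TCP position; "eef_rot": TCP orientation; "wrist_force": force on the tool from outside, world axes, zero at the start; "wrist_torque": the same for the moment, N m; "gripper_width": finger opening in m.
Only numpy, scipy, OpenCV 4.12 (cv2) and the standard library are available. Lean on these libraries where they do the work, as an engineer would, in place of code of your own. Each camera call takes 0.05 s, during which the arm holds its last target. There are 200 camera calls.

TASK

Take the white lamp out of the beech stand and fit it in the brass lamp holder: push it straight down with its two pins through the collar's notches until its flange meets the collar, then give it a quarter turn clockwise (seen from above) so that its flat blade lines up with the two red marks. Do not let go: finish while still gripping the lamp upright and pressing it down, flange flush on the collar against the spring. Leave the other lamps and everything else where they are.

Things in the scene. Friction and masses are not known exactly. Their poses are not given: they have to be found in the camera images.
- white_lamp: bayonet lamp with a flat white blade, 74 mm tall, 90 g, upright in one of the stand's slots (which one varies). Origin: centre of its foot, z up. Steel cap 26 mm in diameter, z 0 to 24 mm; two brass pins 6 mm wide and high (z 8 to 14 mm) along +x and -x, reaching 20 mm from the axis; grey flange 42 mm in diameter, z 24 to 28 mm. Half a turn about z makes no difference
- blade (a point): middle of the white lamp's flat blade, 51 mm above the foot; axes as the lamp's. The blade spans lamp z 28 to 74 mm, is 40 mm wide along x (in line with the pins) and 16 mm thick along y: grip it across y
- holder: fixed brass lamp holder, an upright tube 58 mm in diameter on a dark steel plate 96 mm square, 6 mm thick. Origin: on the table under the tube's axis, z up. Under the collar the pins can turn from the notches clockwise seen from above (negative about z) to a stop at 95 degrees; anticlockwise is blocked. Two red marks on the collar, along +y and -y, show the blade's locked direction
- collar (a point): centre of the holder's collar, top face, 50 mm above the table; axes as the holder's. Collar 6 mm thick, hole 30 mm in diameter with two notches 9.5 mm wide along +x and -x reaching 25 mm from the axis, for the pins. Fully home, the flange lies on the collar: the lamp's foot is then 26 mm above the table and its pins 4 mm below the collar's underside
- plunger (a joint): sprung contact plunger in the holder, slides straight down; 0 = up (its top 38 mm above the table), grows in m as it is pressed: 0.012 with the lamp fully home. The spring pushes back with 4 N at 0, 10 N at 0.012. If let go, the turned lamp is pushed up 4 mm, off the collar
- stand: fixed beech stand, a block 75 x 262 mm, 40 mm high. Origin: centre of its underside, z up. Four slots in a row along its y, at y = -93, -31, +31, +93 mm, each 44 mm along x and 29 mm along y, 32 mm deep. The lamps hang in them by their flanges, which lie on the stand's top, foot 16 mm above the table, pins along the stand's x (either way)
- amber_lamp: amber lamp: same make as white_lamp (same sizes and origin) but with a yellow blade; standing in another slot of the stand; leave it alone
- red_lamp: red lamp: same make as white_lamp (same sizes and origin) but with a red blade; standing in another slot of the stand; leave it alone
- black_blank: blanking plug: same make as white_lamp (same sizes and origin) but with a black blade; standing in another slot of the stand; leave it alone
- reflector: silver reflector dish, 140 mm across, 45 mm high, loose bystander; origin at the centre of its underside
- shutter_plate: glossy black shutter plate, 90 x 120 x 5 mm, lying flat, loose bystander; origin at the centre of its underside
- circuit_board: green circuit board in a steel frame, 106 x 136 mm, 18 mm high, lying flat, loose bystander; origin at the centre of its underside
- bezel: orange plastic bezel, a rectangular frame 100 x 120 x 14 mm, lying flat, loose bystander; origin at the centre of its underside
There are look-alikes about, which are no part of the job. What is meant by the white_lamp is not green or purple, and is the larger of those in its own colour.

How it is judged (in metres and radians):
On the way, in this order (a step that is already met when the one before it is completed fails the run):
1. the white lamp is lifted clear of the stand (z of white_lamp in the frame of stand above 0.045 m), for 0.1 s.
2. the lamp is pushed down into the holder, pins through the notches (z of white_lamp in the frame of holder below 0.032 m and horizontal distance between white_lamp and holder below 0.005 m), for 0.1 s.
At the end, for the whole second after the job is handed in: White lamp in the holder: axes within 4 mm, upright within 0.1 rad, blade within 0.22 rad of the red marks, flange within 2.2 mm of the collar, plunger pressed over 9.5 mm, at rest, still gripped by the fingers (over 2 N) (z of white_lamp in the frame of holder below 0.0282 m and horizontal distance between white_lamp and holder below 0.004 m and angle between the x axis of white_lamp and the y axis of holder, either way round below 0.22 rad and angle between white_lamp's own z axis and vertical below 0.1 rad and value of joint plunger above 0.0095 m and contact force between the fingers and white_lamp above 2 N and linear speed of white_lamp below 0.02 m/s); the arm keeps its last pose, push and grip.
It fails at once if another lamp or the blank is moved more than 15 mm (distance of any of amber_lamp, red_lamp, black_blank from where it was at the start of the episode above 0.015 m).
It fails at once if another lamp or the blank is tipped (angle between any of amber_lamp, red_lamp, black_blank's own z axis and vertical above 0.35 rad).
It fails at once if the reflector, shutter plate, circuit board or bezel is moved more than 15 mm (distance of any of reflector, shutter_plate, circuit_board, bezel from where it was at the start of the episode above 0.015 m).
It also fails if it takes over 48 s, if anything falls off the work surface, if the arm or the gripper's body presses on something with over 40 N, if the wrist force passes 120 N, or if a joint passes its speed limit or range.

## Working session

There is one attempt and no reset: what is moved stays moved. The work goes in short steps, Python scripts to look and compute and a shell command to move; the robot and the scene stay as the last step left them, time stands still between calls to the robot, and variables do not carry over. Pictures are saved under pics/ and viewed, about 8 in all and at most 12, crops included, and the job is handed in when it is done.

```bash
mkdir -p pics
python3 - <<'E'
from station import env, capture, camera_model
import cv2,numpy as np
s=env.get_state(); print(s)
ims=[]
for n in("top","side"):
    i=capture(n)[:,:,::-1].copy(); cv2.imwrite(f"pics/{n}0.png",i); ims.append(i)
    m=camera_model(n); print(n,{k:np.round(v,4).tolist() for k,v in m.items()})
print({k:np.round(v,4).tolist() for k,v in camera_model("wrist").items()})
E
```

```text
{'time': 0.0, 'qpos': array([-7.97911373e+01,  2.81645164e+01,  8.93508041e+01,  2.42055361e-04,
        6.25490141e+01, -6.05129459e+00]), 'qd': array([-0.05525695, -0.0623776 , -0.0761697 , -0.13110579,  0.09124065,
        0.02237613]), 'joint_torque': array([ 4.65129269e-03, -6.12628698e+01, -2.58183360e+01,  6.94482308e-02,
        4.81971412e-02, -1.26205978e-04]), 'tcp_pos': array([ 0.17496905, -0.59975045,  0.21405367]), 'eef_rot': array([-1.79936046e+02, -6.99555636e-03,  1.62600417e+01]), 'wrist_force': array([-0.41172331, -0.33053657,  0.17208294]), 'wrist_torque': array([ 0.01148206, -0.01430265, -0.02811837]), 'gripper_width': 0.09489020553200635}
top {'fx': 401.0543, 'fy': 401.0543, 'cx': 310.5491, 'cy': 199.1433, 'distortion': [-0.0983, 0.0, 0.0, 0.0, 0.0], 'R': [[0.1027, -0.9947, 0.0045], [-0.9713, -0.1012, -0.2153], [0.2146, 0.0178, -0.9765]], 't': [-0.0356, 0.6331, 1.1693]}
side {'fx': 414.6758, 'fy': 414.6758, 'cx': 324.7137, 'cy': 191.7228, 'distortion': [-0.0249, 0.0, 0.0, 0.0, 0.0], 'R': [[-0.963, -0.2692, -0.0149], [-0.1487, 0.5764, -0.8035], [0.2249, -0.7716, -0.5951]], 't': [0.6133, 0.1505, 1.018]}
{'fx': 301.7994, 'fy': 301.7994, 'cx': 315.4808, 'cy': 201.8923, 'distortion': [0.0163, 0.0, 0.0, 0.0, 0.0], 'tool_from_camera': [[-0.0006, -0.9625, -0.2712, 0.0763], [1.0, -0.0004, -0.001, -0.0002], [0.0009, -0.2712, 0.9625, -0.1685], [0.0, 0.0, 0.0, 1.0]]}
```

View pics/top0.png

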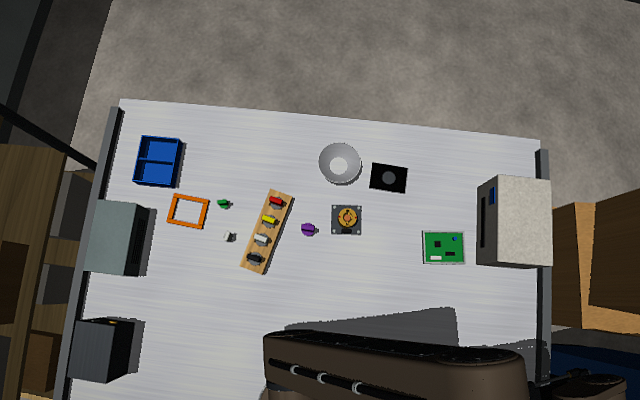

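View pics/side0.png

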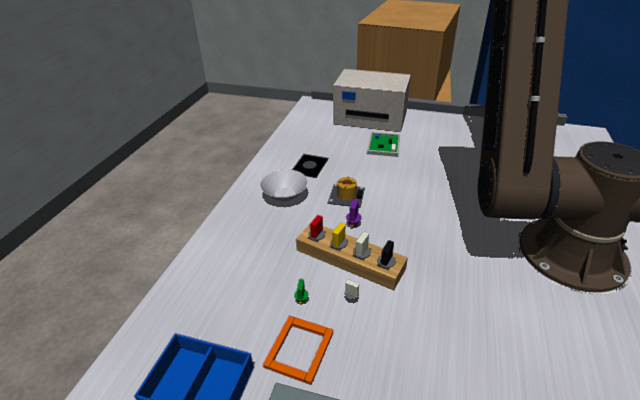

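Top view: there are two white candidates, one in the stand at (262,240) and a small one loose on the table at (230,237). The one in the stand fits because it is larger and stands in a slot. The green (223,203) and purple (310,229) pieces are decoys. The holder is at (347,218). Next I measure these and make the confirming crop.

```bash
cat > h.py <<'E'
import cv2,numpy as np
from scipy.spatial.transform import Rotation as Ro
from station import env,capture,camera_model
def cam(name,s=None):
    m=camera_model(name); K=np.array([[m["fx"],0,m["cx"]],[0,m["fy"],m["cy"]],[0,0,1]]); d=np.array(m["distortion"],float)
    if name=="wrist":
        T=np.array(m["tool_from_camera"]); Rt=Ro.from_euler("xyz",s["eef_rot"],degrees=True).as_matrix()
        Rwc=Rt@T[:3,:3]; c=Rt@T[:3,3]+s["tcp_pos"]; R=Rwc.T; t=-R@c
    else: R=np.array(m["R"]); t=np.array(m["t"])
    return K,d,R,t
def ray(c,px):
    K,d,R,t=c; u=cv2.undistortPoints(np.array(px,float).reshape(-1,1,2),K,d)[:,0]
    return -R.T@t,(np.c_[u,np.ones(len(u))])@R
def plane(c,px,z):
    o,D=ray(c,px); return o+D*((z-o[2])/D[:,2])[:,None]
def proj(c,X):
    K,d,R,t=c; return cv2.projectPoints(np.array(X,float).reshape(-1,1,3),cv2.Rodrigues(R)[0],t,K,d)[0][:,0]
E
python3 - <<'E'
from h import *
i=cv2.imread("pics/top0.png"); c=cam("top"); h=cv2.cvtColor(i,cv2.COLOR_BGR2HSV)
for n,pt,z in(("white",(262,238),.065),("red",(277,201),.065),("smallwhite",(230,237),.02),("holder",(347,217),.05),("purple",(310,229),.03)): print(n,plane(c,[pt],z).round(3))
m=cv2.inRange(h,(8,60,90),(20,170,255)); m[:185]=0;m[280:]=0;m[:,:235]=0;m[:,300:]=0
p=np.argwhere(m)[:,::-1]
r=cv2.minAreaRect(p.astype(np.float32)); b=cv2.boxPoints(r); print(b, plane(c,b,.04).round(3))
s=cv2.imread("pics/side0.png")
A=cv2.resize(i[185:285,205:375],None,fx=4.6,fy=4.6,interpolation=2)[:,:782]
cv2.imwrite("pics/crop1.png",A)
E
```

```text
white [[0.499 0.164 0.065]]
red [[0.618 0.133 0.065]]
smallwhite [[0.496 0.271 0.02 ]]
holder [[ 0.593 -0.088  0.05 ]]
purple [[0.546 0.022 0.03 ]]
[[238.6971  265.49332]
 [269.04294 187.46114]
 [291.72394 196.2815 ]
 [261.37808 274.31366]] [[0.41  0.228 0.04 ]
 [0.664 0.166 0.04 ]
 [0.643 0.091 0.04 ]
 [0.391 0.155 0.04 ]]
```

View pics/crop1.png

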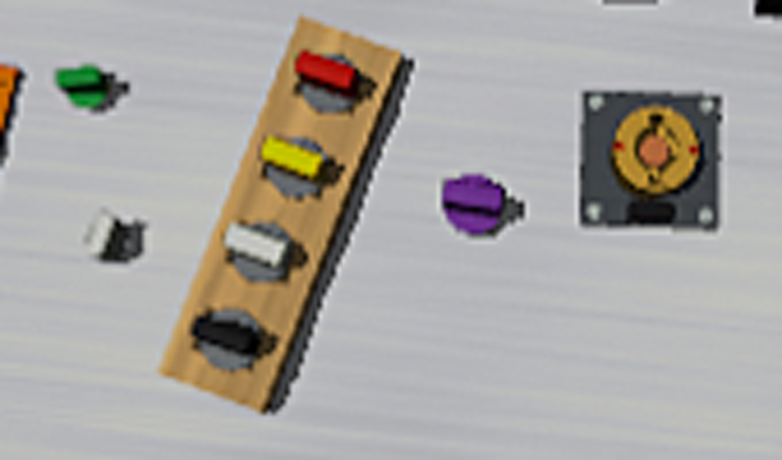

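The crop confirms the white lamp in the stand (third slot from the red end). The red marks lie along roughly world ±y, so the notches lie along about ±x. I move over the holder first, at yaw about 76°, for a close look.

```bash
python3 -m handwheel '[{"tx":60,"ty":-41,"tz":6,"wz":-0.11,"gripper":50},{"tx":115,"ty":-79,"tz":12,"wz":-0.22,"gripper":50},{"tx":170,"ty":-117,"tz":18,"wz":-0.33,"gripper":50},{"tx":225,"ty":-155,"tz":24,"wz":-0.44,"gripper":50},{"tx":280,"ty":-193,"tz":30,"wz":-0.55,"gripper":50},{"tx":335,"ty":-231,"tz":36,"wz":-0.66,"gripper":50},{"tx":390,"ty":-269,"tz":42,"wz":-0.77,"gripper":50},{"tx":445,"ty":-307,"tz":48,"wz":-0.88,"gripper":50},{"tx":500,"ty":-345,"tz":52,"wz":-0.99,"gripper":50},{"tx":545,"ty":-375,"tz":54,"wz":-1.04,"gripper":50}]'
python3 - <<'E'
from h import *
s=env.get_state(); i=capture("wrist")[:,:,::-1].copy(); s2=env.get_state()
print(s["time"],s["tcp_pos"],s["eef_rot"],s["qpos"].round(1),s2["tcp_pos"])
cv2.imwrite("pics/w1.png",i); np.save("w1.npy",np.r_[s["tcp_pos"],s["eef_rot"]])
E
```

```text
0.1 [ 0.17499963 -0.59978936  0.21416213] [-1.79948401e+02 -5.14206291e-03  1.62619417e+01] [-79.8  28.2  89.3  -0.   62.5  -6.1] [ 0.17499664 -0.59982295  0.2142435 ]validation failed for argument at $[0]...
```

View pics/w1.png

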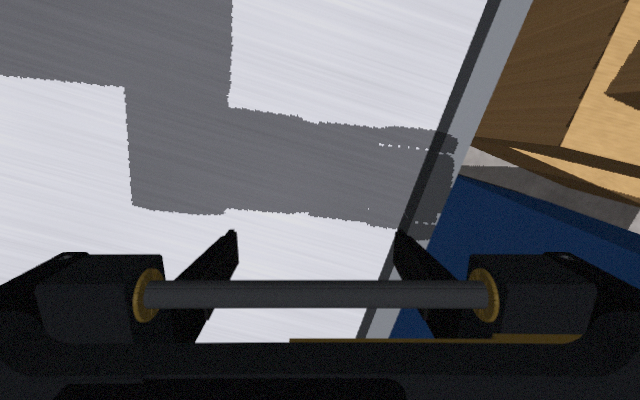

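The move was refused at row 0, probably because every key is required. The picture shows only the fingers and the empty table at the start pose. I resend with all keys.

```bash
python3 -m handwheel '[{"wx":0,"wy":0,"wz":-0.11,"tx":60,"ty":-41,"tz":6,"gripper":50},{"wx":0,"wy":0,"wz":-0.22,"tx":115,"ty":-79,"tz":12,"gripper":50},{"wx":0,"wy":0,"wz":-0.33,"tx":170,"ty":-117,"tz":18,"gripper":50},{"wx":0,"wy":0,"wz":-0.44,"tx":225,"ty":-155,"tz":24,"gripper":50},{"wx":0,"wy":0,"wz":-0.55,"tx":280,"ty":-193,"tz":30,"gripper":50},{"wx":0,"wy":0,"wz":-0.66,"tx":335,"ty":-231,"tz":36,"gripper":50},{"wx":0,"wy":0,"wz":-0.77,"tx":390,"ty":-269,"tz":42,"gripper":50},{"wx":0,"wy":0,"wz":-0.88,"tx":445,"ty":-307,"tz":48,"gripper":50},{"wx":0,"wy":0,"wz":-0.99,"tx":500,"ty":-345,"tz":52,"gripper":50},{"wx":0,"wy":0,"wz":-1.04,"tx":545,"ty":-375,"tz":54,"gripper":50}]'
python3 - <<'E'
from h import *
s=env.get_state(); i=capture("wrist")[:,:,::-1].copy(); s2=env.get_state()
print(s["time"],s["tcp_pos"],s["eef_rot"],s["qpos"].round(1),s2["tcp_pos"],s2["eef_rot"])
cv2.imwrite("pics/w2.png",i); np.save("w2.npy",np.r_[s["tcp_pos"],s["eef_rot"]])
E
```

```text
time: 1.4
tcp_pos: [0.5695, -0.1154, 0.1624]
eef_rot: [-180.0, 0.0, 76.0]
wrist_force: [0.5, -0.5, 0.2]
gripper_width: 0.05
1.4 [ 0.56954595 -0.11543721  0.162434  ] [-1.79991442e+02  6.64108900e-03  7.59926127e+01] [-18.   27.9  99.   -0.   53.1  -4. ] [ 0.57291594 -0.11055169  0.16204858] [ 1.79943225e+02 -7.90213173e-02  7.62558785e+01]
```

Run:
```python
from h import *
for k in range(6):
    s=env.get_state(); i=capture("wrist")[:,:,::-1].copy()
    print(s["time"],s["tcp_pos"].round(4),s["eef_rot"].round(2),abs(s["qd"]).max())
cv2.imwrite("pics/w3.png",i); np.save("w3.npy",np.r_[s["tcp_pos"],s["eef_rot"]])
c=cam("wrist",s); print(proj(c,[[.593,-.088,.05],[.643,-.088,.05],[.593,-.04,.05]]))
```

```text
1.45 [ 0.5729 -0.1106  0.162 ] [ 1.7994e+02 -8.0000e-02  7.6260e+01] 5.0097769782407955
1.5 [ 0.5709 -0.113   0.162 ] [ 1.80e+02 -3.00e-02  7.62e+01] 4.717862920546165
1.55 [ 0.5695 -0.1149  0.162 ] [-179.96   -0.     76.09] 3.645760498171044
1.6 [ 0.5686 -0.1163  0.1622] [-1.7995e+02  1.0000e-02  7.5970e+01] 2.590787695193724
1.65 [ 0.5681 -0.1173  0.1624] [-1.7995e+02  1.0000e-02  7.5870e+01] 1.7575538119410203
1.7 [ 0.5679 -0.1179  0.1626] [-1.7997e+02  1.0000e-02  7.5800e+01] 0.9536795218528313
[[334.12955389 163.13041016]
 [386.98102713 149.78341984]
 [321.77133246 110.98403888]]
```

View pics/w3.png

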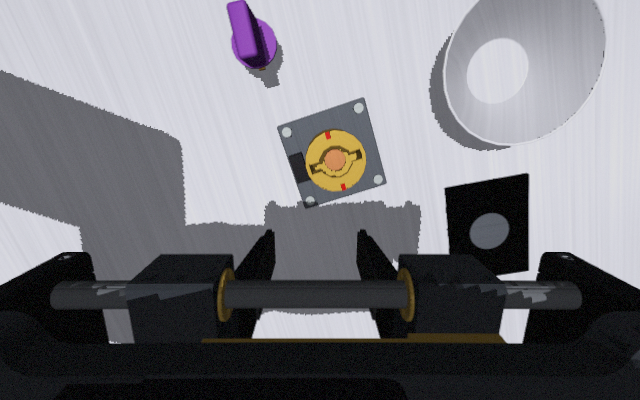

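The wrist view shows the holder at about (336,160), its red marks at (328,135) and (344,187), and its notches at about (312,165) and (358,154). Now I measure the collar.

```bash
cat > holder.py <<'E'
from h import *
import sys
def holder(f):
    i=cv2.imread(f"pics/{f}.png"); v=np.load(f"{f}.npy"); c=cam("wrist",dict(tcp_pos=v[:3],eef_rot=v[3:]))
    h=cv2.cvtColor(i,cv2.COLOR_BGR2HSV)
    P=proj(c,[[.593,-.088,.05]])[0].astype(int); win=np.zeros(h.shape[:2],np.uint8); cv2.circle(win,tuple(int(a) for a in P),60,255,-1)
    red=(cv2.inRange(h,(0,190,120),(5,255,255))|cv2.inRange(h,(172,190,120),(180,255,255)))&win
    n,l,st,ce=cv2.connectedComponentsWithStats(red); k=np.argsort(-st[1:,4])[:2]+1; M=plane(c,ce[k],.05); print("red",ce[k].round(1),st[k,4],M.round(4),"sep",np.linalg.norm(M[0]-M[1]).round(4))
    d=M[1]-M[0]; print("mid",M.mean(0).round(4),"ang",np.degrees(np.arctan2(d[1],d[0])).round(2))
    g=cv2.inRange(h,(18,100,150),(28,255,255))&win   # lit top
    g=cv2.morphologyEx(g|red,cv2.MORPH_OPEN,np.ones((3,3)))
    ct=max(cv2.findContours(g,0,1)[0],key=cv2.contourArea); X=plane(c,cv2.convexHull(ct)[:,0],.05)[:,:2]
    (a,b),r=cv2.minEnclosingCircle((X*1000).astype(np.float32)); A=np.c_[2*X,np.ones(len(X))]; q=np.linalg.lstsq(A,(X**2).sum(1),rcond=None)[0]
    print("collar lsq",q[:2].round(4),"r",np.sqrt(q[2]+q[:2]@q[:2]).round(4),"encl",a,b,r)
holder(sys.argv[1])
E
python3 holder.py w3
python3 - <<'E'
import cv2;i=cv2.imread("pics/w3.png");h=cv2.cvtColor(i,cv2.COLOR_BGR2HSV)
print([h[y,x].tolist() for x,y in((320,145),(345,140),(330,135),(344,187),(340,180))])
E
```

```text
red [[327.3 134.9]
 [343.  186.5]] [27 22] [[ 0.5929 -0.0614  0.05  ]
 [ 0.5961 -0.1118  0.05  ]] sep 0.0505
mid [ 0.5945 -0.0866  0.05  ] ang -86.37
collar lsq [ 0.5945 -0.0864] r 0.0282 encl 594.4662475585938 -86.37604522705078 28.345224380493164
[[22, 163, 210], [23, 162, 208], [20, 174, 164], [1, 224, 203], [22, 158, 205]]
```

Holder: (0.5945, -0.0865), with the marks' axis at 93.6°. The mark separation and collar radius agree with the known sizes. Next I go near the stand, stopping about 40 mm short of the lamp so it stays in view.

```bash
python3 -m handwheel '[{"wx":0,"wy":0,"wz":0,"tx":20,"ty":-13,"tz":0,"gripper":50},{"wx":0,"wy":0,"wz":0,"tx":55,"ty":-35,"tz":0,"gripper":50},{"wx":0,"wy":0,"wz":0,"tx":95,"ty":-60,"tz":0,"gripper":50},{"wx":0,"wy":0,"wz":0,"tx":135,"ty":-85,"tz":0,"gripper":50},{"wx":0,"wy":0,"wz":0,"tx":175,"ty":-110,"tz":0,"gripper":50},{"wx":0,"wy":0,"wz":0,"tx":205,"ty":-130,"tz":0,"gripper":50},{"wx":0,"wy":0,"wz":0,"tx":220,"ty":-138,"tz":0,"gripper":50},{"wx":0,"wy":0,"wz":0,"tx":220,"ty":-138,"tz":0,"gripper":50},{"wx":0,"wy":0,"wz":0,"tx":220,"ty":-138,"tz":0,"gripper":50},{"wx":0,"wy":0,"wz":0,"tx":220,"ty":-138,"tz":0,"gripper":50}]'
python3 - <<'E'
from h import *
for k in range(4): s=env.get_state(); i=capture("wrist")[:,:,::-1].copy()
print(s["time"],s["tcp_pos"].round(4),s["eef_rot"].round(2),abs(s["qd"]).max())
cv2.imwrite("pics/w4.png",i); np.save("w4.npy",np.r_[s["tcp_pos"],s["eef_rot"]])
c=cam("wrist",s); h=cv2.cvtColor(i,cv2.COLOR_BGR2HSV)
m=cv2.inRange(h,(8,60,90),(20,170,255)); n,l,st,ce=cv2.connectedComponentsWithStats(m); k=1+np.argmax(st[1:,4]); print("stand px",st[k])
P=proj(c,[[.498,.166,.09]])[0]; print("exp top",P,"blade low",proj(c,[[.498,.166,.044]]))
E
```

```text
time: 3.0
tcp_pos: [0.4888, 0.1288, 0.1626]
eef_rot: [-180.0, 0.0, 75.8]
wrist_force: [-0.5, 0.6, 1.0]
gripper_width: 0.0503
3.15 [0.4887 0.1292 0.1626] [-1.800e+02  1.000e-02  7.579e+01] 0.3138962453468804
stand px [  208   115   282    79 13015]
exp top [315.91111377 166.96974444] blade low [[315.86281564 159.25089399]]
```

View pics/w4.png

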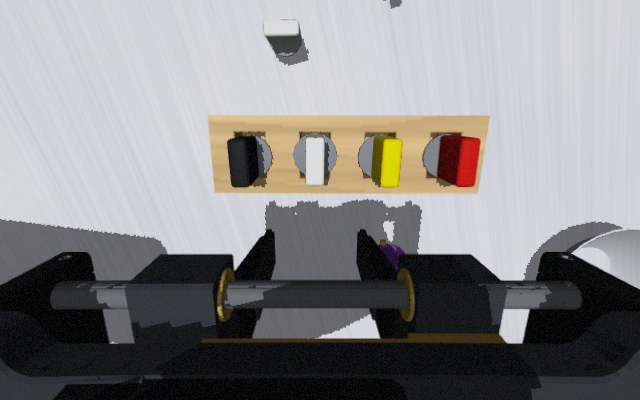

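The white lamp stands at (315,161), its blade vertical in the picture; black is at its left and yellow at its right. The fingers, opened to 50 mm, line up with the gaps. I compute the stand corners and the blade centre.

Run:
```python
from h import *
i=cv2.imread("pics/w4.png"); v=np.load("w4.npy"); c=cam("wrist",dict(tcp_pos=v[:3],eef_rot=v[3:])); h=cv2.cvtColor(i,cv2.COLOR_BGR2HSV)
m=cv2.inRange(h,(8,60,90),(20,170,255)); ct=max(cv2.findContours(m,0,1)[0],key=cv2.contourArea)
X=plane(c,cv2.convexHull(ct)[:,0],.04)[:,:2]
r=cv2.minAreaRect((X*1000).astype(np.float32)); print("stand",r)
b=cv2.boxPoints(r); e=[b[1]-b[0],b[2]-b[1]]; e=max(e,key=np.linalg.norm); u=e/np.linalg.norm(e); u=u if u[0]>0 else -u
C=np.array(r[0]); print("ang",np.degrees(np.arctan2(u[1],u[0])),[ (C+k*u).round(1).tolist() for k in(-93,-31,31,93)])
w=cv2.inRange(h,(0,0,170),(180,45,255)); w[:125]=0;w[190:]=0;w[:,:295]=0;w[:,335:]=0
n,l,st,ce=cv2.connectedComponentsWithStats(w); k=1+np.argmax(st[1:,4]); x,y,W,H,a=st[k]; print(st[k],ce[k])
q=cv2.minAreaRect(np.argwhere(l==k)[:,::-1].astype(np.float32)); print(q)
print("top of blade @.09",plane(c,[[x+W/2-.5,y],[x+W/2-.5,y+H-1],[x+W/2-.5,y+H/2-.5]],.09).round(4))
```

```text
stand ((527.7099609375, 161.7808380126953), (73.60491943359375, 260.037109375), 75.51392364501953)
ang -14.486075 [[437.7, 185.0], [497.7, 169.5], [557.7, 154.0], [617.8, 138.5]]
[306 137  18  49 854] [314.4824356  160.77868852]
((314.5, 161.0), (48.0, 17.0), 90.0)
top of blade @.09 [[0.5027 0.1891 0.09  ]
 [0.4932 0.1519 0.09  ]
 [0.4981 0.1709 0.09  ]]
```

```bash
python3 -m handwheel '[{"wx":0,"wy":0,"wz":0.005,"tx":15,"ty":0,"tz":0,"gripper":50},{"wx":0,"wy":0,"wz":0.005,"tx":35,"ty":-1,"tz":10,"gripper":50},{"wx":0,"wy":0,"wz":0.005,"tx":41,"ty":-1,"tz":30,"gripper":50},{"wx":0,"wy":0,"wz":0.005,"tx":41,"ty":-1,"tz":55,"gripper":50},{"wx":0,"wy":0,"wz":0.005,"tx":41,"ty":-1,"tz":78,"gripper":50},{"wx":0,"wy":0,"wz":0.005,"tx":41,"ty":-1,"tz":95,"gripper":50},{"wx":0,"wy":0,"wz":0.005,"tx":41,"ty":-1,"tz":106,"gripper":50},{"wx":0,"wy":0,"wz":0.005,"tx":41,"ty":-1,"tz":112,"gripper":50},{"wx":0,"wy":0,"wz":0.005,"tx":41,"ty":-1,"tz":112,"gripper":50},{"wx":0,"wy":0,"wz":0.005,"tx":41,"ty":-1,"tz":112,"gripper":50}]'
python3 -m handwheel '[{"wx":0,"wy":0,"wz":0,"tx":0,"ty":0,"tz":0,"gripper":30},{"wx":0,"wy":0,"wz":0,"tx":0,"ty":0,"tz":0,"gripper":20},{"wx":0,"wy":0,"wz":0,"tx":0,"ty":0,"tz":0,"gripper":10},{"wx":0,"wy":0,"wz":0,"tx":0,"ty":0,"tz":0,"gripper":5},{"wx":0,"wy":0,"wz":0,"tx":0,"ty":0,"tz":0,"gripper":5},{"wx":0,"wy":0,"wz":0,"tx":0,"ty":0,"tz":0,"gripper":5},{"wx":0,"wy":0,"wz":0,"tx":0,"ty":0,"tz":0,"gripper":5},{"wx":0,"wy":0,"wz":0,"tx":0,"ty":0,"tz":0,"gripper":5},{"wx":0,"wy":0,"wz":0,"tx":0,"ty":0,"tz":0,"gripper":5},{"wx":0,"wy":0,"wz":0,"tx":0,"ty":0,"tz":0,"gripper":5}]' 40
```

```text
time: 4.45
tcp_pos: [0.4978, 0.1699, 0.0511]
eef_rot: [180.0, -0.0, 75.6]
wrist_force: [0.2, 0.6, -0.0]
gripper_width: 0.0501
time: 5.7
tcp_pos: [0.4976, 0.1698, 0.0507]
eef_rot: [180.0, 0.0, 75.6]
wrist_force: [0.5, -0.7, 3.5]
gripper_width: 0.0159
```

Gripped at 15.9 mm, the blade's thickness. Now I lift straight up.

```bash
python3 -m handwheel '[{"wx":0,"wy":0,"wz":0,"tx":0,"ty":0,"tz":-5,"gripper":5},{"wx":0,"wy":0,"wz":0,"tx":0,"ty":0,"tz":-15,"gripper":5},{"wx":0,"wy":0,"wz":0,"tx":0,"ty":0,"tz":-30,"gripper":5},{"wx":0,"wy":0,"wz":0,"tx":0,"ty":0,"tz":-48,"gripper":5},{"wx":0,"wy":0,"wz":0,"tx":0,"ty":0,"tz":-66,"gripper":5},{"wx":0,"wy":0,"wz":0,"tx":0,"ty":0,"tz":-84,"gripper":5},{"wx":0,"wy":0,"wz":0,"tx":0,"ty":0,"tz":-98,"gripper":5},{"wx":0,"wy":0,"wz":0,"tx":0,"ty":0,"tz":-107,"gripper":5},{"wx":0,"wy":0,"wz":0,"tx":0,"ty":0,"tz":-110,"gripper":5},{"wx":0,"wy":0,"wz":0,"tx":0,"ty":0,"tz":-110,"gripper":5}]'
python3 - <<'E'
from h import *
for k in range(3): s=env.get_state(); i=capture("wrist")[:,:,::-1].copy()
print(s["time"],s["tcp_pos"].round(4),s["eef_rot"].round(2),s["qpos"].round(1),s["gripper_width"])
cv2.imwrite("pics/w5.png",i); np.save("w5.npy",np.r_[s["tcp_pos"],s["eef_rot"]])
c=cam("wrist",s); a=np.radians(s["eef_rot"][2]); x=np.array([np.cos(a),np.sin(a),0]); T=s["tcp_pos"]; F=T-[0,0,.0347]
print("flange front",proj(c,[F+x*.021+[0,0,.028]]),"pin end",proj(c,[F+x*.02+[0,0,.011]]),"blade end top/bot",proj(c,[F+x*.02+[0,0,.074],F+x*.02+[0,0,.028]]))
cv2.imwrite("pics/w5c.png",cv2.resize(i[150:350,200:440],None,fx=3,fy=3,interpolation=2))
E
```

```text
time: 6.95
tcp_pos: [0.4974, 0.1698, 0.1605]
eef_rot: [-180.0, 0.0, 75.6]
wrist_force: [0.2, 0.3, -1.4]
gripper_width: 0.0161
7.05 [0.4974 0.1697 0.1602] [-1.7996e+02  3.0000e-02  7.5560e+01] [ 11.6  24.  106.8  -0.   49.3  26.1] 0.015804933040185567
flange front [[316.05349361 211.93535408]] pin end [[316.03353757 205.61194049]] blade end top/bot [[316.13200685 244.11650934]
 [316.05368498 213.49939953]]
```

View pics/w5c.png

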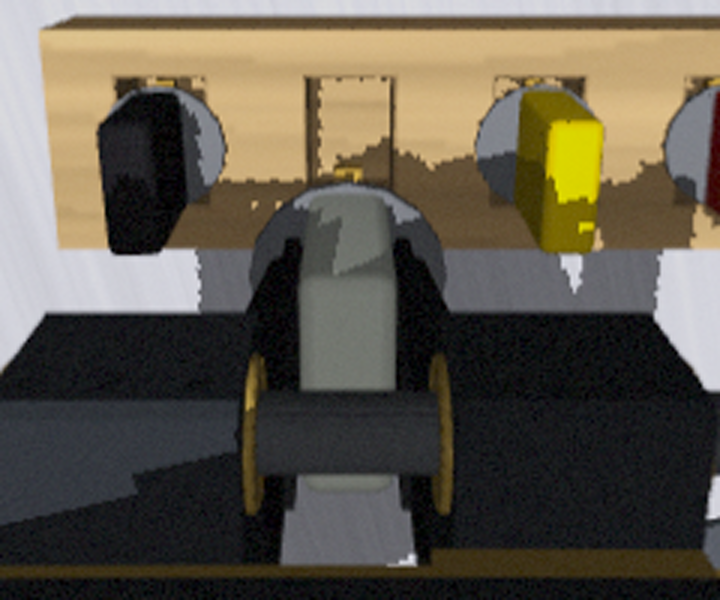

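The lamp is upright in the hand. The blade is centred at x≈316 (predicted 316.1), and the flange's front edge is at y≈211 (predicted 211.9), so it sits in the jaws within about 0.5 mm. Now I swing to a stand-off 60 mm beyond the holder, at yaw about 183°, to re-measure from the insertion orientation.

```bash
python3 -m handwheel '[{"wx":0,"wy":0,"wz":-0.15,"tx":-12,"ty":12,"tz":0,"gripper":5},{"wx":0,"wy":0,"wz":-0.33,"tx":-35,"ty":37,"tz":0,"gripper":5},{"wx":0,"wy":0,"wz":-0.51,"tx":-60,"ty":62,"tz":0,"gripper":5},{"wx":0,"wy":0,"wz":-0.69,"tx":-85,"ty":88,"tz":0,"gripper":5},{"wx":0,"wy":0,"wz":-0.87,"tx":-110,"ty":114,"tz":0,"gripper":5},{"wx":0,"wy":0,"wz":-1.05,"tx":-135,"ty":140,"tz":0,"gripper":5},{"wx":0,"wy":0,"wz":-1.23,"tx":-160,"ty":166,"tz":0,"gripper":5},{"wx":0,"wy":0,"wz":-1.41,"tx":-185,"ty":192,"tz":0,"gripper":5},{"wx":0,"wy":0,"wz":-1.59,"tx":-200,"ty":208,"tz":0,"gripper":5},{"wx":0,"wy":0,"wz":-1.75,"tx":-205,"ty":215,"tz":0,"gripper":5}]'
python3 -m handwheel '[{"wx":0,"wy":0,"wz":-0.1,"tx":0,"ty":0,"tz":0,"gripper":5},{"wx":0,"wy":0,"wz":-0.135,"tx":0,"ty":0,"tz":0,"gripper":5},{"wx":0,"wy":0,"wz":-0.135,"tx":0,"ty":0,"tz":0,"gripper":5},{"wx":0,"wy":0,"wz":-0.135,"tx":0,"ty":0,"tz":0,"gripper":5},{"wx":0,"wy":0,"wz":-0.135,"tx":0,"ty":0,"tz":0,"gripper":5},{"wx":0,"wy":0,"wz":-0.135,"tx":0,"ty":0,"tz":0,"gripper":5},{"wx":0,"wy":0,"wz":-0.135,"tx":0,"ty":0,"tz":0,"gripper":5},{"wx":0,"wy":0,"wz":-0.135,"tx":0,"ty":0,"tz":0,"gripper":5},{"wx":0,"wy":0,"wz":-0.135,"tx":0,"ty":0,"tz":0,"gripper":5},{"wx":0,"wy":0,"wz":-0.135,"tx":0,"ty":0,"tz":0,"gripper":5}]'
python3 - <<'E'
from h import *
s=env.get_state(); i=capture("wrist")[:,:,::-1].copy()
print(s["tcp_pos"].round(4),s["eef_rot"].round(2),s["qpos"].round(1),s["gripper_width"])
cv2.imwrite("pics/w6.png",i); np.save("w6.npy",np.r_[s["tcp_pos"],s["eef_rot"]])
E
python3 holder.py w6
```

```text
time: 8.35
tcp_pos: [0.655, -0.0836, 0.1598]
eef_rot: [180.0, -0.1, 176.1]
wrist_force: [0.2, 0.0, -1.1]
gripper_width: 0.0157
time: 9.6
tcp_pos: [0.6546, -0.0823, 0.1607]
eef_rot: [-180.0, 0.0, -176.4]
wrist_force: [-0.7, 0.3, -0.3]
gripper_width: 0.0157
[ 0.6546 -0.0823  0.1607] [-179.99    0.   -176.44] [ -12.9   34.    87.4   -0.    58.6 -106.5] 0.015679039835680267Traceback (most recent call last):
  File "holder.py", line 15, in <module>
    holder(sys.argv[1])
    ~~~~~~^^^^^^^^^^^^^
  File "holder.py", line 8, in holder
    n,l,st,ce=cv2.connectedComponentsWithStats(red); k=np.argsort(-st[1:,4])[:2]+1; M=plane(c,ce[k],.05); print("red",ce[k].round(1),st[k,4],M.round(4),"sep",np.linalg.norm(M[0]-M[1]).round(4))
                                                                                                                                                                                  ~^^^
IndexError: index 1 is out of bounds for axis 0 with size 1
```

View pics/w6.png

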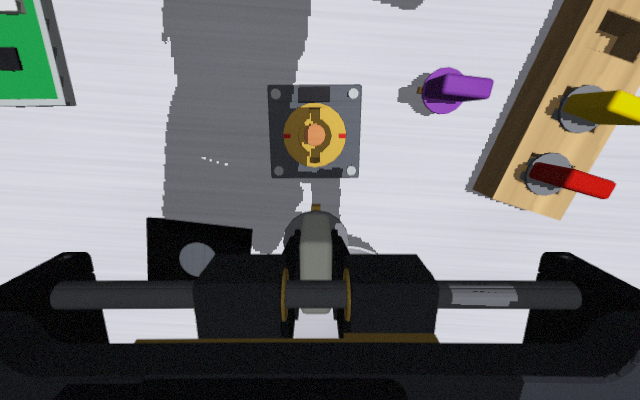

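The holder is in view: collar at (315,135), marks at (287,135) and (343,136), lamp and pin pointing straight at it. Shadow broke the colour thresholds, so I relax them and also use the plate outline.

```bash
sed -i 's/(0,190,120),(5,/(0,180,60),(8,/; s/(172,190,120)/(172,180,60)/; s/(18,100,150),(28/(15,100,60),(30/' holder.py; python3 holder.py w6; python3 holder.py w3
python3 - <<'E'
from h import *
for f,box in(("w6",(255,75,375,185)),("w3",(270,90,395,212))):
    i=cv2.imread(f"pics/{f}.png"); v=np.load(f"{f}.npy"); c=cam("wrist",dict(tcp_pos=v[:3],eef_rot=v[3:])); h=cv2.cvtColor(i,cv2.COLOR_BGR2HSV)
    m=cv2.inRange(h,(95,40,25),(125,110,125)); w=np.zeros_like(m); w[box[1]:box[3],box[0]:box[2]]=255; m=cv2.morphologyEx(m&w,cv2.MORPH_OPEN,np.ones((5,5)))
    p=np.argwhere(m)[:,::-1]; X=plane(c,p,.006)[:,:2]*1000; print(f,len(p),cv2.minAreaRect(X.astype(np.float32)))
    print([h[y,x].tolist() for x,y in ((275,130),(350,165),(290,110))])
E
```

```text
red [[342.  135.5]
 [286.4 135.5]] [28 25] [[ 0.5929 -0.0617  0.05  ]
 [ 0.596  -0.1119  0.05  ]] sep 0.0503
mid [ 0.5944 -0.0868  0.05  ] ang -86.49
collar lsq [ 0.5944 -0.0868] r 0.0283 encl 594.3909301757812 -86.87442779541016 28.520524978637695
red [[327.4 134.8]
 [342.9 186.5]] [32 23] [[ 0.5938 -0.0617  0.05  ]
 [ 0.5967 -0.1122  0.05  ]] sep 0.0506
mid [ 0.5952 -0.0869  0.05  ] ang -86.64
collar lsq [ 0.595  -0.0863] r 0.0286 encl 595.09912109375 -85.88414764404297 29.17133903503418Traceback (most recent call last):
  File "<stdin>", line 5, in <module>
  File "h.py", line 15, in plane
    o,D=ray(c,px); return o+D*((z-o[2])/D[:,2])[:,None]
        ~~~^^^^^^
  File "h.py", line 12, in ray
    K,d,R,t=c; u=cv2.undistortPoints(np.array(px,float).reshape(-1,1,2),K,d)[:,0]
                 ~~~~~~~~~~~~~~~~~~~^^^^^^^^^^^^^^^^^^^^^^^^^^^^^^^^^^^^^^^^
cv2.error: OpenCV(4.12.0) /io/opencv/modules/calib3d/src/undistort.dispatch.cpp:347: error: (-215:Assertion failed) CV_IS_MAT(_src) && CV_IS_MAT(_dst) && (_src->rows == 1 || _src->cols == 1) && (_dst->rows == 1 || _dst->cols == 1) && _src->cols + _src->rows - 1 == _dst->rows + _dst->cols - 1 && (CV_MAT_TYPE(_src->type) == CV_32FC2 || CV_MAT_TYPE(_src->type) == CV_64FC2) && (CV_MAT_TYPE(_dst->type) == CV_32FC2 || CV_MAT_TYPE(_dst->type) == CV_64FC2) in function 'cvUndistortPointsInternal'
```

The two views agree within about 0.7 mm, giving holder (0.5946, -0.0867) and marks at 93.5°. I move over it and lower until the foot is about 3 mm above the collar.

```bash
python3 -m handwheel '[{"wx":0,"wy":0,"wz":0,"tx":15,"ty":0,"tz":0,"gripper":5},{"wx":0,"wy":0,"wz":0,"tx":38,"ty":-0.5,"tz":0,"gripper":5},{"wx":0,"wy":0,"wz":0,"tx":54,"ty":-0.7,"tz":5,"gripper":5},{"wx":0,"wy":0,"wz":0,"tx":60,"ty":-0.7,"tz":20,"gripper":5},{"wx":0,"wy":0,"wz":0,"tx":60,"ty":-0.7,"tz":38,"gripper":5},{"wx":0,"wy":0,"wz":0,"tx":60,"ty":-0.7,"tz":54,"gripper":5},{"wx":0,"wy":0,"wz":0,"tx":60,"ty":-0.7,"tz":67,"gripper":5},{"wx":0,"wy":0,"wz":0,"tx":60,"ty":-0.7,"tz":73,"gripper":5},{"wx":0,"wy":0,"wz":0,"tx":60,"ty":-0.7,"tz":73,"gripper":5},{"wx":0,"wy":0,"wz":0,"tx":60,"ty":-0.7,"tz":73,"gripper":5}]'
python3 - <<'E'
from h import *
for k in range(3): s=env.get_state(); i=capture("wrist")[:,:,::-1].copy()
print(s["time"],s["tcp_pos"].round(4),s["eef_rot"].round(2),s["wrist_force"].round(1))
cv2.imwrite("pics/w7.png",i); np.save("w7.npy",np.r_[s["tcp_pos"],s["eef_rot"]])
sd=capture("side")[:,:,::-1]
A=cv2.resize(i[130:290,230:400],None,fx=2.9,fy=2.9,interpolation=2); B=cv2.resize(sd[130:230,295:375],None,fx=3.5,fy=4.64,interpolation=2)
cv2.imwrite("pics/c7.png",np.hstack([A,B[:A.shape[0]]]) if B.shape[0]>=A.shape[0] else A)
c=cam("wrist",s); H=np.array([.5946,-.0867,.05]); a=np.radians(3.5); x=-np.array([np.cos(a),np.sin(a),0]); y=np.array([-np.sin(a),np.cos(a),0])
print("notch end",proj(c,[H+x*.025]),"collar front",proj(c,[H+x*.029]),"red",proj(c,[H+y*.025,H-y*.025]))
E
```

```text
time: 10.9
tcp_pos: [0.5951, -0.0868, 0.0881]
eef_rot: [-180.0, 0.0, -176.4]
wrist_force: [-0.3, 0.2, -0.0]
gripper_width: 0.0156
11.0 [ 0.595  -0.0868  0.0882] [-1.7998e+02  5.0000e-02 -1.7644e+02] [ 0.5  0.2 -0.8]
notch end [[315.27857343 192.29364558]] collar front [[315.28037137 186.75791219]] red [[349.62716501 225.66308268]
 [280.90269502 225.64429483]]
```

View pics/c7.png

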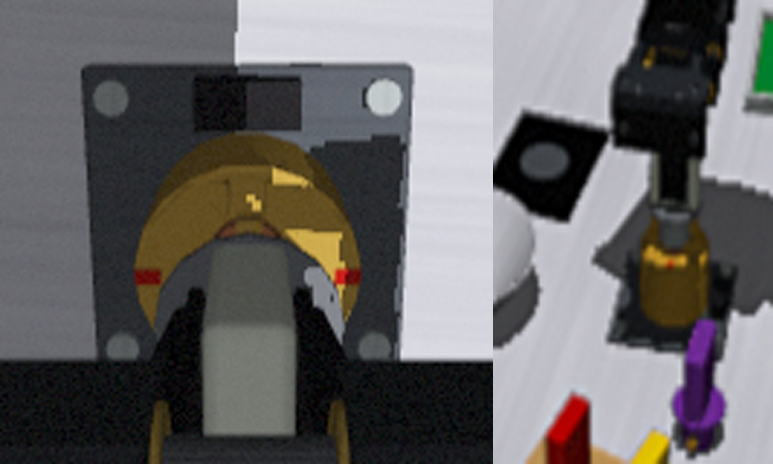

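The side view shows the lamp right above the collar. In the wrist view the marks (rows ≈225.5, centre x≈315.2) match prediction, and the notch and blade are in line. I descend in two stages, watching the force.

```bash
python3 -m handwheel '[{"wx":0,"wy":0,"wz":0,"tx":0,"ty":0,"tz":2,"gripper":5},{"wx":0,"wy":0,"wz":0,"tx":0,"ty":0,"tz":4,"gripper":5},{"wx":0,"wy":0,"wz":0,"tx":0,"ty":0,"tz":6,"gripper":5},{"wx":0,"wy":0,"wz":0,"tx":0,"ty":0,"tz":8,"gripper":5},{"wx":0,"wy":0,"wz":0,"tx":0,"ty":0,"tz":10,"gripper":5},{"wx":0,"wy":0,"wz":0,"tx":0,"ty":0,"tz":12,"gripper":5},{"wx":0,"wy":0,"wz":0,"tx":0,"ty":0,"tz":13,"gripper":5},{"wx":0,"wy":0,"wz":0,"tx":0,"ty":0,"tz":14,"gripper":5},{"wx":0,"wy":0,"wz":0,"tx":0,"ty":0,"tz":14,"gripper":5},{"wx":0,"wy":0,"wz":0,"tx":0,"ty":0,"tz":14,"gripper":5}]' 50
```

```text
time: 12.35
tcp_pos: [0.5948, -0.0868, 0.0737]
eef_rot: [-180.0, 0.0, -176.4]
wrist_force: [0.8, 0.6, -1.3]
gripper_width: 0.0159
```

The pins are inside the notches with no resistance. I continue to just short of home.

```bash
python3 -m handwheel '[{"wx":0,"wy":0,"wz":0,"tx":0,"ty":0,"tz":1.5,"gripper":5},{"wx":0,"wy":0,"wz":0,"tx":0,"ty":0,"tz":3,"gripper":5},{"wx":0,"wy":0,"wz":0,"tx":0,"ty":0,"tz":4.5,"gripper":5},{"wx":0,"wy":0,"wz":0,"tx":0,"ty":0,"tz":6,"gripper":5},{"wx":0,"wy":0,"wz":0,"tx":0,"ty":0,"tz":7.5,"gripper":5},{"wx":0,"wy":0,"wz":0,"tx":0,"ty":0,"tz":9,"gripper":5},{"wx":0,"wy":0,"wz":0,"tx":0,"ty":0,"tz":10.5,"gripper":5},{"wx":0,"wy":0,"wz":0,"tx":0,"ty":0,"tz":11.5,"gripper":5},{"wx":0,"wy":0,"wz":0,"tx":0,"ty":0,"tz":12,"gripper":5},{"wx":0,"wy":0,"wz":0,"tx":0,"ty":0,"tz":12,"gripper":5}]'
```

```text
time: 13.6
tcp_pos: [0.595, -0.0868, 0.0621]
eef_rot: [-180.0, 0.0, -176.4]
wrist_force: [-2.2, 0.0, 7.3]
gripper_width: 0.0159
```

```bash
python3 -m handwheel '[{"wx":0,"wy":0,"wz":0,"tx":0,"ty":0,"tz":0.5,"gripper":5},{"wx":0,"wy":0,"wz":0,"tx":0,"ty":0,"tz":1,"gripper":5},{"wx":0,"wy":0,"wz":0,"tx":0,"ty":0,"tz":1.5,"gripper":5},{"wx":0,"wy":0,"wz":0,"tx":0,"ty":0,"tz":2,"gripper":5},{"wx":0,"wy":0,"wz":0,"tx":0,"ty":0,"tz":2,"gripper":5},{"wx":0,"wy":0,"wz":0,"tx":0,"ty":0,"tz":2,"gripper":5},{"wx":0,"wy":0,"wz":0,"tx":0,"ty":0,"tz":2,"gripper":5},{"wx":0,"wy":0,"wz":0,"tx":0,"ty":0,"tz":2,"gripper":5},{"wx":0,"wy":0,"wz":0,"tx":0,"ty":0,"tz":2,"gripper":5},{"wx":0,"wy":0,"wz":0,"tx":0,"ty":0,"tz":2,"gripper":5}]'
python3 - <<'E'
from h import *
for k in range(4): s=env.get_state(); print(s["tcp_pos"].round(4),s["wrist_force"].round(1)); capture("wrist")
E
```

```text
time: 14.85
tcp_pos: [0.595, -0.0868, 0.0607]
eef_rot: [-180.0, 0.0, -176.4]
wrist_force: [-4.1, 1.5, 14.0]
gripper_width: 0.0164
[ 0.595  -0.0868  0.0607] [-4.1  1.5 14. ]
[ 0.595  -0.0868  0.0607] [-3.5  0.3 13.3]
[ 0.595  -0.0868  0.0607] [-3.7  0.5 14. ]
[ 0.595  -0.0868  0.0607] [-3.8  0.7 14. ]
```

The force rose to 14 N at TCP z 0.0607, exactly the predicted home height, so the flange is on the collar. Now I turn clockwise, in halves.

```bash
python3 -m handwheel '[{"wx":0,"wy":0,"wz":0.05,"tx":0,"ty":0,"tz":0,"gripper":5},{"wx":0,"wy":0,"wz":0.13,"tx":0,"ty":0,"tz":0,"gripper":5},{"wx":0,"wy":0,"wz":0.22,"tx":0,"ty":0,"tz":0,"gripper":5},{"wx":0,"wy":0,"wz":0.31,"tx":0,"ty":0,"tz":0,"gripper":5},{"wx":0,"wy":0,"wz":0.4,"tx":0,"ty":0,"tz":0,"gripper":5},{"wx":0,"wy":0,"wz":0.5,"tx":0,"ty":0,"tz":0,"gripper":5},{"wx":0,"wy":0,"wz":0.6,"tx":0,"ty":0,"tz":0,"gripper":5},{"wx":0,"wy":0,"wz":0.7,"tx":0,"ty":0,"tz":0,"gripper":5},{"wx":0,"wy":0,"wz":0.78,"tx":0,"ty":0,"tz":0,"gripper":5},{"wx":0,"wy":0,"wz":0.8,"tx":0,"ty":0,"tz":0,"gripper":5}]'; python3 -c "
from station import env; s=env.get_state(); print(s['wrist_torque'].round(2),s['eef_rot'])"
```

```text
time: 16.3
tcp_pos: [0.5957, -0.0872, 0.0607]
eef_rot: [179.9, 0.1, 137.7]
wrist_force: [-0.0, -1.9, 10.9]
gripper_width: 0.016
[-0.08 -0.09  0.1 ] [1.79940413e+02 1.48331715e-01 1.37650607e+02]
```

```bash
python3 -m handwheel '[{"wx":0,"wy":0,"wz":0.05,"tx":0,"ty":0,"tz":0,"gripper":5},{"wx":0,"wy":0,"wz":0.13,"tx":0,"ty":0,"tz":0.2,"gripper":5},{"wx":0,"wy":0,"wz":0.22,"tx":0,"ty":0,"tz":0.4,"gripper":5},{"wx":0,"wy":0,"wz":0.31,"tx":0,"ty":0,"tz":0.5,"gripper":5},{"wx":0,"wy":0,"wz":0.4,"tx":0,"ty":0,"tz":0.5,"gripper":5},{"wx":0,"wy":0,"wz":0.5,"tx":0,"ty":0,"tz":0.5,"gripper":5},{"wx":0,"wy":0,"wz":0.6,"tx":0,"ty":0,"tz":0.5,"gripper":5},{"wx":0,"wy":0,"wz":0.7,"tx":0,"ty":0,"tz":0.5,"gripper":5},{"wx":0,"wy":0,"wz":0.76,"tx":0,"ty":0,"tz":0.5,"gripper":5},{"wx":0,"wy":0,"wz":0.77,"tx":0,"ty":0,"tz":0.5,"gripper":5}]'
python3 - <<'E'
from h import *
for k in range(5): s=env.get_state(); i=capture("wrist")[:,:,::-1].copy()
print(s["time"],s["tcp_pos"].round(4),s["eef_rot"].round(2),s["wrist_force"].round(1),s["wrist_torque"].round(2),s["gripper_width"])
sd=capture("side")[:,:,::-1]
A=cv2.resize(i[130:290,230:400],None,fx=2.9,fy=2.9,interpolation=2); B=cv2.resize(sd[130:230,295:375],None,fx=3.5,fy=4.64,interpolation=2)
cv2.imwrite("pics/c8.png",np.hstack([A,B]))
E
```

```text
time: 17.55
tcp_pos: [0.5961, -0.0873, 0.0607]
eef_rot: [179.8, 0.1, 93.6]
wrist_force: [-0.6, -1.5, 15.2]
gripper_width: 0.0159
17.75 [ 0.5961 -0.0873  0.0607] [1.798e+02 9.000e-02 9.362e+01] [ 1.2 -1.  16.4] [-0.27  0.05  0.05] 0.015942900661702335
```

View pics/c8.png

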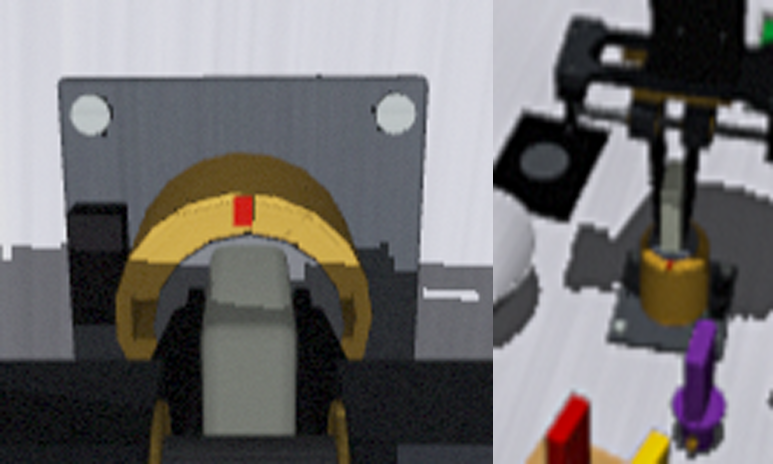

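In the last picture the blade points straight at the red mark and the flange lies flat inside the collar ring. The push is 16 N, above the spring's 10 N, so the flange is bearing on the collar. I hand in.

```bash
python3 -c "
from station import env; print(env.hand_in()); s=env.get_state(); print(s['time'],s['tcp_pos'],s['wrist_force'],s['gripper_width'])"
```

```text
the job is handed in; nothing more can be done
None
the job is handed in; nothing more can be done
```

The white lamp is in the brass holder, turned clockwise to the red marks, still gripped upright and pressed down. I handed in at about 18 s of the 48 s allowed; no verdict is reported.

I lifted it out of the beech stand, lowered it with its pins through the collar's notches, and gave it the quarter turn.

Last checks, all taken just before handing in:

- **Height:** the tool end was at z 0.0607 m, the predicted height for the lamp fully home. The push was about 16 N against the spring's 10 N, so the flange bears on the collar. I did not measure the plunger itself.
- **Direction:** yaw was 93.6° against the marks measured at 93.5°, and the last picture shows the blade in line with the red mark.
- **Grip:** the opening was 15.9 mm, which matches the blade's 16 mm, with the grip set to 50 N. The tool's tilt was 0.2°.
- **Other things:** the pictures I viewed showed nothing else disturbed. I did not measure the other lamps or bystanders again after the move.

Two things did not go to plan:

- **Refused move:** my first move was refused because some keys were missing from its rows; nothing moved.
- **Sideways shift:** the tool end sat about 1.6 mm from my measured holder axis after the turn. That fits a small offset of the lamp in the jaws and is within the 4 mm limit.

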